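# Hang the vial decapper on its balancer arm

## Robot

A 7-joint arm with a two-finger parallel gripper is mounted at the origin on the work surface. World frame = base frame: x ahead of the robot, y to its left, z up, the work surface at z = 0. Lengths are in m, angles in rad, forces in N, time in s.
With the tool pointing down it reaches from about 0.4 to 0.85 m from the base axis. Payload 10.4 kg.
Tool frame: the origin (TCP) lies at the very end of the fingers, on their centre line; the grasp point (between the pads) lies 19 mm behind it (manip.tcp_to_grasp is the distance from the TCP to the grasp point, in m); x points along the fingers, y is the direction in which the jaws open and shut, and the axes are right-handed (so a half turn about x gives the same grasp; the last joint's range is limited). The gripper opens to 85 mm and grips with 20 to 120 N. Pads are 22 mm wide; open, the fingers measure 114 mm over their backs; the gripper's body (76 mm by 85 mm) begins 54 mm behind the grasp point. The pads swing forward as they close: fully open they stand 13 mm farther back than shut.
Start: joints at [-1.213, 0.332, -0.065, 1.46, 0.022, 1.35, -0.088], TCP at [0.232, 0.58, 0.231] pointing down, gripper open.
Joint ranges: [-2.6, 2.6], [-0.5, 2.12], [-1.47, 1.34], [0.16, 2.42], [-1.27, 4.41], [0.06, 2.06], [-2.6, 2.6]. Speed limits (rad/s): [2.22, 2.22, 2.79, 2.79, 3.14, 3.14, 3.14].

## Interface

Orientations are given as a unit quaternion [x, y, z, w].
In Python, from workcell import manip, cams, hand_in gives the robot as it stands.
- The arm moves only by the shell command python3 -m handwheel 'ROWS' [FORCE]. ROWS is text: rows parted by semicolons, each of 7 numbers parted by spaces: the shift along the tool's x, y, z in mm, then the turn, a rotation vector about the tool's x, y, z in rad, then the finger opening in mm, from 0 to 85.4. A call has 1 to 8 rows; each row shifts and turns the commanded pose from where the row before left it, along the tool's axes as they then stand; what a row does not reach is not made up. A row lasts 1/10 s, in which the tool goes at most 50 mm and 8.59 degrees, less where a joint would pass 70% of its speed; a pose out of reach is approached as far as the arm can. A call with a gripper value outside its range is refused whole. The fingers move at their own pace and stop on an object; FORCE is the grip in N (left out, the last holds). Time passes only in rows, so rows that do not move let the fingers close. It gives the time, the measured TCP pose, the force and the opening at its end, in the units of the state.
- manip.get_obs(): the state, without advancing time (a new reading comes with each control period).
- cams.camera(name): name is "scene" or "top" or "wrist"; returns a dict with "color" (384x512x3 uint8, blue, green, red), "depth" (384x512 float32, m along the optical axis (not along the pixel's ray), 0 where there is no reading), "camera_matrix" (3x3 intrinsics, pixels), "distortion" ([k1, k2, p1, p2, k3] as OpenCV has them; the pictures are not rectified), "origin" and "attitude" of the camera in the world; the wrist camera has in their place "T_tool_cam" (4x4, takes a point from camera to tool coordinates, whose origin is the TCP and whose axes are the tool frame's). Camera axes: x right, y down, z forward; pixel columns grow to the right and rows downward; lengths in m; the calibration is good to about 2 mm. A picture is of the moment at which its call begins: read the wrist's pose just before it.
- hand_in(): hands the job in, once; it reports no verdict.
Trained networks look in the newest picture that a camera, given by its name, has taken for a name from the list of things; names that differ only in an ending like _2 or _b are one class to them, and where a whole thing is asked for, a point or a joint stands for the part that bears it (a point fixed in the world has none). Each returns a list of dicts, best first, with "conf" (0 to 1); they miss things now and then, are a little off and sometimes report something else, mostly with a low value. They report only what shows in the picture. A call takes as long as a camera call. They do not tell look-alikes from the thing itself.
- cams.recognise(camera, thing): "box" ([left, top, width, height] in pixels, round what is visible of it).
- cams.outline_of(camera, thing): "region" (384x512 bool, what is visible of it) and "box" ([left, top, width, height] in pixels, round what is visible of it).
The state is a dict: "clock": time; "joint_pos": joint angles; "joint_velocities": joint speeds; "tau": joint torques, N m; "position": TCP position; "ee_rot": TCP orientation; "ft_force": force on the tool from outside, world axes, zero at the start; "torque": the same for the moment, N m; "grip_width": opening from 0.0 (shut) to 1.0 (fully open).
Only numpy, scipy, OpenCV 4.12 (cv2) and the standard library are available. Lean on these libraries where they do the work, as an engineer would, in place of code of your own. Each camera call takes 0.05 s, during which the arm holds its last target.

## Task

Take the nine-channel vial decapper out of its dock and hang it by its two side pins in the yoke of the spring-balanced arm, both pins fully home in their slots. Ease it down with the arm as the arm sinks along its arc, without forcing it sideways, and let go only when the arm carries the whole weight and has settled, so that it neither drops nor springs up when released. Leave everything else on the bench where it stands.

Things in the scene. Friction and masses are not known exactly. Their poses are not given: they have to be found in the camera images.
- decapper: white drive head (32 in x, 144 in y, 46 high) over nine bits, with a blue grip bar on posts above; stands upright in the dock. Origin: centre of the bits' underside; z up, y along the row; same after a half turn. Head from z = 25 to 71, overall height 151. Weighs 0.32 to 0.75 kg by the battery and bits inside, which cannot be seen; centre of mass on its z axis, below the pins
- decapper_grip (a point): centre of the blue grip bar, 137 mm above the decapper's origin: bar 26 thick (x), 96 long (y), 28 high (z); 34 mm of open space below it
- decapper_pins (a point): midpoint between the two side pins on their axis, 75 mm above the decapper's origin, 62 mm below decapper_grip. Steel pins, 10 in diameter, lie along the decapper's y from 72 to 97 mm on each side and end in black discs 18 in diameter, 4 thick
- dock: black dock fixed to the bench, 80 (x) x 176 (y) x 56 high; origin at the centre of its underside. Its walls hold the lowest 11 mm of the drive head with 3.5 mm play in x, 4 in y; the decapper stands with its origin 20 mm above the dock's and comes out straight up, clear after 40 mm
- yoke: grey and aluminium fork, always level, on a spring-balanced parallelogram arm; origin at the outer end of its lower link, x towards the arm's column, z up. Links 260 long slope 0.28 rad up to the empty fork and turn down as it sinks (so it moves down an arc, outwards until level); lower stop 0.32 rad below level. It also swings about the column (350 behind yoke_seat) at a push of 0.2 N
- yoke_seat (a point): midpoint between the fork's two slots, where decapper_pins lies when both pins are home; 78 mm in front (-x) of and 20 above the yoke's origin, 235 above the bench when empty; axes as the yoke's
- slot_a (a point): middle of the slot on the +y prong, level with the seat, 86 mm from yoke_seat; the other is 86 mm the other way. Prongs 10 thick, inner faces 81 mm from the middle, open in front, cross bar 59 to 71 mm behind. Steel slots open upwards, 13.6 wide in x, straight walls to 17 mm above the seat, flared lips to 30 mm, mouth 35 wide
- yoke_bar (a point): centre of the fork's cross bar (12 x 184 x 20), 65 mm behind (+x) and 12 below yoke_seat. Springing of the arm: empty, it rests on its upper stop; it begins to sink under about 1.7 N at the slots, then 1 N per about 22 mm, lightly damped, and settles 35 to 126 mm below its empty place, by the decapper's unseen weight
- cryobox: open white cardboard cryobox full of vials, 134 x 134 x 52, standing near the middle of the bench; origin at the centre of its underside (leave alone)
- boxlid: its white lid, 138 x 138 x 34, lying open side down; origin at the centre of its underside (leave alone)
- tube_rack: small orange vial rack, 60 x 130 x 54 high; origin at the centre of its underside (leave alone)
- cap_tray: clear tray of screw caps, 110 x 80 x 30; origin at the centre of its underside (leave alone)
Mind the look-alikes: they are no part of the job. Leave any green look-alike of the dock alone.

How it is judged:
By the outcome, as a careful person would: the job done as asked, in the order asked, and still so for the second after the job is handed in, with the robot touching nothing.
It also fails if it takes over 67 s, if anything falls off the work surface, if the arm or the gripper's body presses on something with over 40 N, if the wrist force passes 120 N, or if a joint passes its speed limit or range.

## Working session

There is one attempt and no reset: what is moved stays moved. The work goes in short steps, Python scripts to look and compute and a shell command to move; the robot and the scene stay as the last step left them, time stands still between calls to the robot, and variables do not carry over. Pictures are saved under pics/ and viewed, and the job is handed in when it is done.

```bash
ls; mkdir -p pics
python3 - <<'E'
from workcell import manip,cams
import cv2,numpy as np
o=manip.get_obs();print({k:np.round(v,3) for k,v in o.items()}, manip.tcp_to_grasp)
for n in("scene","top","wrist"):
    c=cams.camera(n);cv2.imwrite(f"pics/{n}0.png",c["color"])
    print(n,c["camera_matrix"].tolist(),c["distortion"],c.get("origin"),c.get("attitude"),c.get("T_tool_cam"))
    for t in("decapper","dock","yoke","decapper_grip","yoke_seat","cryobox","boxlid","tube_rack","cap_tray"):
        print(t,[(np.round(d["box"]).tolist(),round(d["conf"],2)) for d in cams.recognise(n,t)])
E
```

```text
pics
{'clock': np.float64(0.0), 'joint_pos': array([-1.213,  0.333, -0.065,  1.461,  0.022,  1.35 , -0.089]), 'joint_velocities': array([-0.   ,  0.   ,  0.001, -0.001,  0.002,  0.   ,  0.001]), 'tau': array([-1.0000e-03, -6.2543e+01,  4.9000e-02, -3.9161e+01,  1.6000e-02,
        1.0000e-02, -0.0000e+00]), 'position': array([0.232, 0.58 , 0.231]), 'ee_rot': array([ 0.133,  0.694, -0.134,  0.694]), 'ft_force': array([-0.35 ,  0.552,  0.523]), 'torque': array([-0.009,  0.025,  0.02 ]), 'grip_width': np.float64(1.002)} 0.0187
scene [[390.2167428526489, 0.0, 253.2778537336295], [0.0, 390.2167428526489, 194.03489509647184], [0.0, 0.0, 1.0]] [-0.12831117  0.          0.          0.          0.        ] [1.61009542 0.64495517 0.93992714] [ 0.42363122  0.76502525 -0.42049737 -0.24177451] None
decapper [([274.0, 196.0, 48.0, 40.0], 0.55)]
dock [([274.0, 221.0, 45.0, 28.0], 0.89), ([232.0, 193.0, 44.0, 29.0], 0.62)]
yoke []
decapper_grip [([167.0, 140.0, 52.0, 26.0], 0.61)]
yoke_seat [([168.0, 137.0, 48.0, 30.0], 0.64)]
cryobox []
boxlid [([255.0, 249.0, 54.0, 46.0], 0.81), ([168.0, 139.0, 51
[... 1103 characters left out ...]
65), ([182.0, 131.0, 38.0, 40.0], 0.48)]
wrist [[264.5916079570944, 0.0, 256.18606558663646], [0.0, 264.5916079570944, 189.2719710693076], [0.0, 0.0, 1.0]] [-0.01141738  0.          0.          0.          0.        ] None None [[ 2.43861755e-06 -3.22006020e-01  9.46737621e-01 -1.43339697e-01]
 [ 9.99999063e-01  1.29713303e-03  4.38607299e-04 -7.19569125e-04]
 [-1.36927883e-03  9.46736732e-01  3.22005721e-01 -8.34180027e-02]
 [ 0.00000000e+00  0.00000000e+00  0.00000000e+00  1.00000000e+00]]
decapper []
dock [([87.0, 352.0, 51.0, 32.0], 0.58), ([0.0, 350.0, 14.0, 20.0], 0.43)]
yoke []
decapper_grip []
yoke_seat []
cryobox []
boxlid []
tube_rack []
cap_tray [([224.0, 283.0, 72.0, 48.0], 0.6)]
```

Run:
```python
import cv2
a=cv2.imread("pics/top0.png");cv2.imwrite("pics/top0c.png",cv2.resize(a[110:290,100:420],None,fx=2.5,fy=2.5,interpolation=cv2.INTER_CUBIC))
a=cv2.imread("pics/scene0.png");cv2.imwrite("pics/scene0c.png",cv2.resize(a[90:310,130:430],None,fx=2.6,fy=2.6,interpolation=cv2.INTER_CUBIC))
```

```text
(no output)
```

View pics/top0c.png

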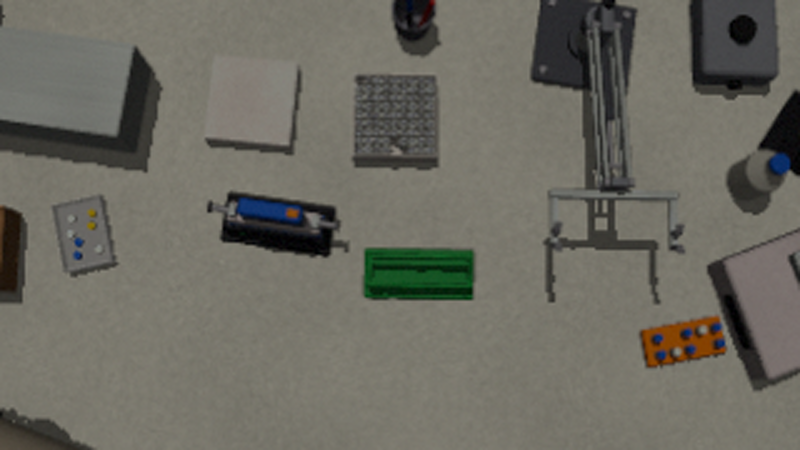

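View pics/scene0c.png

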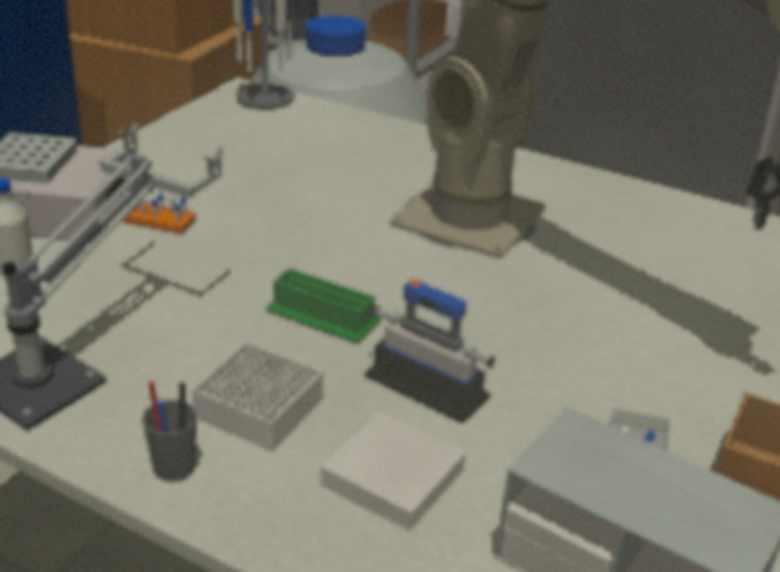

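View pics/wrist0.png

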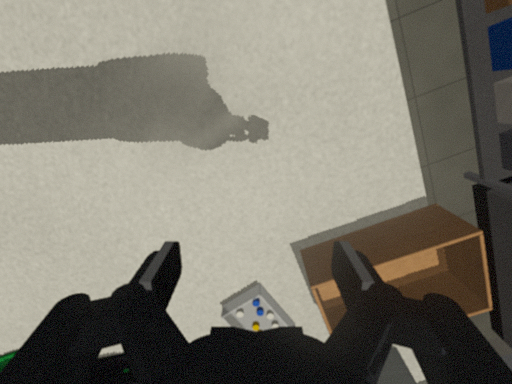

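Top view: the decapper (blue bar with orange patch, white head) stands in the black dock at about (208,195). The green look-alike dock is at about (268,219) and empty, so I leave it alone. The yoke prongs are at about (323,204) and (370,206), with the column beyond them. Next I measure positions from depth.

```bash
cat > h.py <<'E'
from workcell import manip,cams
import cv2,numpy as np
from scipy.spatial.transform import Rotation as R
def cloud(n):
    if n=="wrist":
        o=manip.get_obs()
    c=cams.camera(n)
    if n=="wrist":
        T=np.eye(4);T[:3,:3]=R.from_quat(o["ee_rot"]).as_matrix();T[:3,3]=o["position"];T=T@c["T_tool_cam"]
    else:
        T=np.eye(4);T[:3,:3]=R.from_quat(c["attitude"]).as_matrix();T[:3,3]=c["origin"]
    d=c["depth"];v,u=np.mgrid[:384,:512]
    p=cv2.undistortPoints(np.stack([u,v],-1).reshape(-1,1,2).astype(float),c["camera_matrix"],c["distortion"]).reshape(384,512,2)
    P=np.dstack([p*d[...,None],d]);W=P@T[:3,:3].T+T[:3,3];W[d==0]=np.nan
    return c,W,T
def proj(c,T,pts):
    Q=(np.atleast_2d(pts)-T[:3,3])@T[:3,:3]
    return cv2.projectPoints(Q,np.zeros(3),np.zeros(3),c["camera_matrix"],c["distortion"])[0].reshape(-1,2)
def rect(x):
    r=cv2.minAreaRect(x.astype(np.float32));return np.round(r[0],4),np.round(r[1],4),round(r[2],2)
def blue(c):
    hsv=cv2.cvtColor(c["color"],cv2.COLOR_BGR2HSV)
    return (hsv[...,0]>95)&(hsv[...,0]<130)&(hsv[...,1]>120)
E
python3 - <<'E'
from h import *
for n in("top","scene"):
    c,W,T=cloud(n)
    m=(W[...,0]>.15)&(W[...,0]<.45)&(W[...,1]>.02)&(W[...,1]<.35)
    # decapper grip
    b=m&blue(c)&(W[...,2]>.13)
    print(n,"blue",b.sum(),np.nanmedian(W[b],0),W[b].max(0),W[b].min(0),rect(W[b][:,:2]))
    k=m&(W[...,2]>.125)&(W[...,2]<.2); print(" high",k.sum(),rect(W[k][:,:2]),W[k][:,2].max())
    k=m&(W[...,2]>.08)&(W[...,2]<.105); print(" pins/head",k.sum(),rect(W[k][:,:2]))
    y=(W[...,0]>.1)&(W[...,0]<.5)&(W[...,1]<0)&(W[...,1]>-.5)&(W[...,2]>.15)
    print(" yoke",y.sum());
    for lo in np.arange(.19,.30,.01):
        q=y&(W[...,2]>=lo)&(W[...,2]<lo+.01)
        if q.sum():print("  ",round(lo,2),q.sum(),W[q].min(0).round(3),W[q].max(0).round(3))
    g=m&(W[...,2]<.065)&(W[...,2]>.045)
    print(" dock lvl",g.sum(),rect(W[g][:,:2]))
    np.save(f"{n}.npy",W)
E
```

```text
return np.nanmean(a, axis, out=out, keepdims=keepdims)
Traceback (most recent call last):
ValueError: zero-size array to reduction operation maximum which has no identity
```

Run:
```python
from h import *
for n in("top","scene"):
    c,W,T=cloud(n)
    for uv in ([(208,195),(268,219),(347,188),(323,204),(258,160),(370,206),(300,270)] if n=="top" else [(297,204),(260,212)]):
        print(n,uv,W[uv[1],uv[0]].round(3))
    np.save(f"{n}.npy",W);cv2.imwrite(f"{n}.png",c["color"])
```

```text
top (208, 195) [0.511 0.164 0.173]
top (268, 219) [ 0.443 -0.064  0.004]
top (347, 188) [ 0.541 -0.333  0.23 ]
top (323, 204) [ 0.508 -0.284  0.002]
top (258, 160) [ 0.671 -0.018  0.056]
top (370, 206) [ 0.478 -0.414  0.234]
top (300, 270) [ 0.243 -0.196 -0.007]
scene (297, 204) [0.526 0.175 0.17 ]
scene (260, 212) [ 0.46  -0.015  0.026]
```

```bash
python3 - <<'E'
from h import *
for n in("top","scene"):
    W=np.load(f"{n}.npy");c={"color":cv2.imread(f"{n}.png")}
    m=(W[...,0]>.38)&(W[...,0]<.62)&(W[...,1]>.0)&(W[...,1]<.32)
    b=m&blue(c)&(W[...,2]>.13)
    print(n,"blue",b.sum(),np.median(W[b],0),W[b].max(0),W[b].min(0),rect(W[b][:,:2]))
    for a,z in((.165,.18),(.13,.165),(.10,.13),(.083,.1),(.04,.065)):
        k=m&(W[...,2]>a)&(W[...,2]<z); 
        if k.sum()>2: print(" lvl",a,z,k.sum(),rect(W[k][:,:2]),np.median(W[k],0).round(3))
    y=(W[...,0]>.3)&(W[...,0]<.65)&(W[...,1]<-.15)&(W[...,1]>-.55)&(W[...,2]>.12)
    for lo in np.arange(.12,.30,.01):
        q=y&(W[...,2]>=lo)&(W[...,2]<lo+.01)
        if q.sum():print("  y",round(lo,2),q.sum(),W[q].min(0).round(3),W[q].max(0).round(3))
E
python3 - <<'E'
import cv2
a=cv2.imread("top.png");cv2.imwrite("pics/topyoke.png",cv2.resize(a[170:220,310:380],None,fx=10,fy=10,interpolation=cv2.INTER_NEAREST))
E
```

```text
top blue 172 [0.51730794 0.17144392 0.16966175] [0.53335275 0.21287892 0.18303727] [0.50027849 0.12002207 0.14463599] (array([0.5169, 0.1663]), array([0.0947, 0.0264]), 83.12)
 lvl 0.165 0.18 164 (array([0.5175, 0.1658]), array([0.093 , 0.0261]), 81.55) [0.517 0.166 0.171]
 lvl 0.13 0.165 31 (array([0.516 , 0.1658]), array([0.096, 0.025]), 82.74) [0.509 0.165 0.162]
 lvl 0.1 0.13 82 (array([0.5162, 0.166 ]), array([0.1995, 0.0202]), 83.48) [0.512 0.148 0.105]
 lvl 0.083 0.1 120 (array([0.5169, 0.1667]), array([0.2028, 0.0314]), 83.25) [0.508 0.155 0.092]
 lvl 0.04 0.065 228 (array([0.4984, 0.1157]), array([0.2729, 0.0848]), 69.73) [0.496 0.123 0.054]
  y 0.18 1 [ 0.648 -0.346  0.188] [ 0.648 -0.346  0.188]
  y 0.19 35 [ 0.597 -0.348  0.191] [ 0.65  -0.306  0.2  ]
  y 0.2 67 [ 0.539 -0.347  0.2  ] [ 0.648 -0.261  0.21 ]
  y 0.21 74 [ 0.473 -0.408  0.21 ] [ 0.628 -0.234  0.22 ]
  y 0.22 119 [ 0.469 -0.416  0.22 ] [ 0.639 -0.233  0.23 ]
  y 0.23 221 [ 0.467 -0.416  0.23 ] [ 0.649 -0.235  0.24 ]
  y 0.24 60 [ 0.47  -0.418  0.24 ] [ 0.64  -0.259  0.25 ]
  y 0.25 74 [ 0.458 -0.42   0.25 ] 
[... 618 characters left out ...]
.1 208 (array([0.5219, 0.1707]), array([0.1986, 0.0291]), 84.83) [0.527 0.175 0.093]
 lvl 0.04 0.065 364 (array([0.5096, 0.1271]), array([0.2095, 0.2491]), 2.67) [0.534 0.162 0.053]
  y 0.18 3 [ 0.639 -0.308  0.182] [ 0.649 -0.306  0.187]
  y 0.19 23 [ 0.608 -0.344  0.191] [ 0.65 -0.3   0.2 ]
  y 0.2 49 [ 0.554 -0.339  0.2  ] [ 0.65  -0.302  0.21 ]
  y 0.21 85 [ 0.468 -0.417  0.21 ] [ 0.608 -0.231  0.22 ]
  y 0.22 133 [ 0.463 -0.419  0.22 ] [ 0.644 -0.23   0.23 ]
  y 0.23 143 [ 0.465 -0.417  0.23 ] [ 0.648 -0.228  0.24 ]
  y 0.24 65 [ 0.464 -0.415  0.24 ] [ 0.629 -0.23   0.25 ]
  y 0.25 64 [ 0.461 -0.416  0.25 ] [ 0.587 -0.231  0.26 ]
  y 0.26 34 [ 0.457 -0.419  0.26 ] [ 0.565 -0.231  0.269]
```

View pics/topyoke.png

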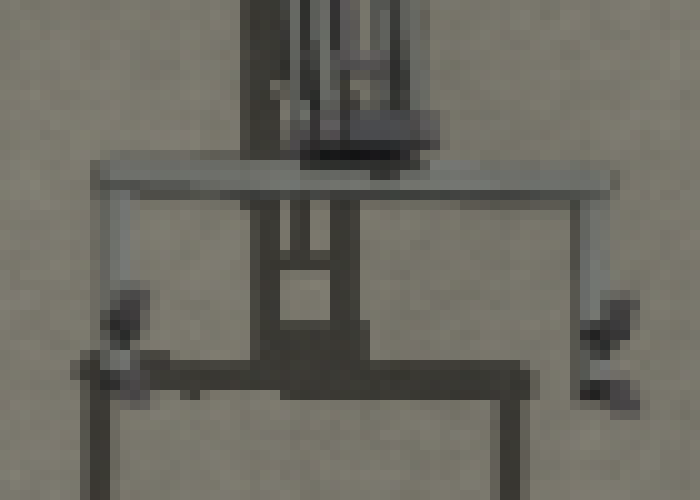

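```bash
cat >> h.py <<'E'
def need(tp,tq=None,tR=None):
    o=manip.get_obs();Rc=R.from_quat(o["ee_rot"]);
    print("at",o["position"].round(4),"clock",o["clock"].round(2))
    d=Rc.inv().apply(np.array(tp)-o["position"])*1000
    print("shift tool mm",d.round(1))
    if tR is not None: print("rotvec tool",(Rc.inv()*R.from_matrix(tR)).as_rotvec().round(4))
def toolR(yaw,flip=False):
    # tool x down; tool y along direction of yaw (world, about z)
    s=-1 if flip else 1
    y=s*np.array([np.cos(yaw),np.sin(yaw),0]);x=np.array([0,0,-1.]);z=np.cross(x,y)
    return np.stack([x,y,z],1)
E
python3 - <<'E'
from h import *
o=manip.get_obs();print(R.from_quat(o["ee_rot"]).as_matrix().round(3))
yaw=-0.115
for f in(0,1): need([.517,.168,.30],tR=toolR(yaw,f))
W=np.load("top.npy");W2=np.load("scene.npy")
for n,W in(("top",W),("scene",W2)):
    y=(W[...,0]>.3)&(W[...,0]<.65)&(W[...,1]<-.2)&(W[...,1]>-.45)
    b=y&(W[...,2]>.2)&(W[...,2]<.24)&(W[...,0]>.525)&(W[...,0]<.56)
    b&=(abs(W[...,1]+.325)>.05)
    P=W[b];print(n,"bar",len(P),rect(P[:,:2]),np.polyfit(P[:,1],P[:,0],1),P.min(0),P.max(0))
    for s in(-.232,-.418):
        for a,z in((.20,.225),(.225,.245),(.245,.28)):
            k=y&(W[...,2]>a)&(W[...,2]<z)&(abs(W[...,1]-s)<.025)&(W[...,0]<.51);P=W[k]
            if len(P)>2:print("  prong",s,a,len(P),P.min(0).round(3),P.max(0).round(3),np.median(P,0).round(3))
        k=y&(W[...,2]>.2)&(W[...,2]<.28)&(abs(W[...,1]-s)<.025)&(W[...,0]<.53)&(W[...,0]>.495)
        P=W[k]; print("   arm",len(P),np.median(P,0).round(3),P[:,1].min(),P[:,1].max())
E
```

```text
[[ 0.     0.372  0.928]
 [ 0.     0.928 -0.372]
 [-1.     0.    -0.   ]]Traceback (most recent call last):
  File "<stdin>", line 4, in <module>
  File "h.py", line 26, in need
    print("at",o["position"].round(4),"clock",o["clock"].round(2))
                                              ^^^^^^^^^^^^^^^^
AttributeError: 'float' object has no attribute 'round'
```

```bash
sed -i 's/o\["clock"\].round(2)/round(float(o["clock"]),2)/' h.py
python3 - <<'E'
from h import *
yaw=-0.115
for f in(0,1): need([.517,.168,.30],tR=toolR(yaw,f))
W=np.load("top.npy");W2=np.load("scene.npy")
for n,W in(("top",W),("scene",W2)):
    y=(W[...,0]>.3)&(W[...,0]<.65)&(W[...,1]<-.2)&(W[...,1]>-.45)
    b=y&(W[...,2]>.2)&(W[...,2]<.24)&(W[...,0]>.525)&(W[...,0]<.56)
    b&=(abs(W[...,1]+.325)>.05)
    P=W[b];print(n,"bar",len(P),rect(P[:,:2]),np.polyfit(P[:,1],P[:,0],1),P.min(0),P.max(0))
    for s in(-.232,-.418):
        for a,z in((.20,.225),(.225,.245),(.245,.28)):
            k=y&(W[...,2]>a)&(W[...,2]<z)&(abs(W[...,1]-s)<.025)&(W[...,0]<.51);P=W[k]
            if len(P)>2:print("  prong",s,a,len(P),P.min(0).round(3),P.max(0).round(3),np.median(P,0).round(3))
        k=y&(W[...,2]>.2)&(W[...,2]<.28)&(abs(W[...,1]-s)<.025)&(W[...,0]<.53)&(W[...,0]>.495)
        P=W[k]; print("   arm",len(P),np.median(P,0).round(3),P[:,1].min(),P[:,1].max())
E
```

```text
at [0.2323 0.5803 0.2313] clock 1.65
shift tool mm [ -68.7 -276.9  417.6]
rotvec tool [ 1.305e+00 -1.000e-04 -1.000e-04]
at [0.2323 0.5803 0.2313] clock 1.65
shift tool mm [ -68.7 -276.9  417.6]
rotvec tool [-1.8366e+00  1.0000e-04 -1.0000e-04]
top bar 120 (array([ 0.5373, -0.3247]), array([0.0253, 0.1827]), 0.27) [0.0060591  0.54282431] [ 0.52501462 -0.4161256   0.20681351] [ 0.55037062 -0.23333034  0.23877001]
  prong -0.232 0.225 25 [ 0.467 -0.243  0.225] [ 0.51  -0.235  0.238] [ 0.485 -0.236  0.23 ]
  prong -0.232 0.245 26 [ 0.46  -0.246  0.25 ] [ 0.499 -0.234  0.268] [ 0.487 -0.24   0.258]
   arm 32 [ 0.51  -0.239  0.231] -0.24545834226590724 -0.23503954032479457
  prong -0.418 0.2 14 [ 0.469 -0.414  0.218] [ 0.508 -0.406  0.225] [ 0.492 -0.407  0.222]
  prong -0.418 0.225 25 [ 0.467 -0.416  0.226] [ 0.507 -0.406  0.24 ] [ 0.485 -0.409  0.231]
  prong -0.418 0.245 31 [ 0.458 -0.42   0.247] [ 0.501 -0.405  0.27 ] [ 0.487 -0.412  0.257]
   arm 45 [ 0.511 -0.411  0.229] -0.41726926871583836 -0.40568388364069485
scene bar 106 (array([ 0.542 , -0.3229]), array([0.0268, 0.189 ]), 1.09) [-0.0219094   0.53811317] [ 0.52691016 -0.41739346  0.21355454] [ 0.5538847  -0.22837737  0.23632016]
  prong -0.232 0.2 10 [ 0.468 -0.236  0.216] [ 0.507 -0.232  0.224] [ 0.487 -0.233  0.221]
  prong -0.232 0.225 32 [ 0.463 -0.242  0.225] [ 0.509 -0.23   0.244] [ 0.487 -0.235  0.231]
  prong -0.232 0.245 25 [ 0.461 -0.246  0.245] [ 0.497 -0.231  0.265] [ 0.471 -0.234  0.256]
   arm 31 [ 0.512 -0.235  0.227] -0.24216609504892983 -0.22969894458308415
  prong -0.418 0.2 8 [ 0.464 -0.41   0.218] [ 0.506 -0.404  0.225] [ 0.486 -0.407  0.221]
  prong -0.418 0.225 34 [ 0.465 -0.417  0.225] [ 0.506 -0.403  0.244] [ 0.485 -0.409  0.232]
  prong -0.418 0.245 25 [ 0.457 -0.419  0.245] [ 0.498 -0.403  0.267] [ 0.471 -0.411  0.254]
   arm 22 [ 0.508 -0.408  0.228] -0.41949897487738974 -0.4032934270714662
```

```bash
python3 -m handwheel '-9 0 0 0.145 0 0 85;-9 0 0 0.145 0 0 85;-9 0 0 0.145 0 0 85;-9 0 0 0.145 0 0 85;-9 0 0 0.145 0 0 85;-9 0 0 0.145 0 0 85;-9 0 0 0.145 0 0 85;-9 0 0 0.145 0 0 85' 40
python3 - <<'E'
from h import *
need([.517,.168,.30],tR=toolR(-.115))
E
```

```text
clock: 2.45
position: [0.2323, 0.5802, 0.3037]
ee_rot: [0.494, 0.506, -0.494, 0.506]
ft_force: [0.3, 0.4, 0.0]
grip_width: 0.993
at [0.2323 0.5802 0.3037] clock 2.45
shift tool mm [  3.7 274.7 419. ]
rotvec tool [ 1.391e-01 -1.000e-04 -0.000e+00]
```

```bash
python3 -m handwheel '0.5 28 41 0.139 0 0 85;0.5 28 42 0 0 0 85;0.5 28 42 0 0 0 85;0.5 28 42 0 0 0 85;0.5 28 42 0 0 0 85;0.5 28 42 0 0 0 85;0.5 28 42 0 0 0 85;0.5 28 42 0 0 0 85'
python3 - <<'E'
from h import *
need([.517,.168,.30],tR=toolR(-.115))
E
```

```text
clock: 3.25
position: [0.4234, 0.2276, 0.2996]
ee_rot: [0.527, 0.472, -0.526, 0.472]
ft_force: [1.1, 0.4, 0.7]
grip_width: 0.994
at [0.4234 0.2276 0.2996] clock 3.25
shift tool mm [-0.4 99.5 49. ]
rotvec tool [ 0.0061 -0.001  -0.0004]
```

```bash
python3 -m handwheel '0 0 0 0 0 0 85;0 33 16 0 0 0 85;0 33 16 0 0 0 85;0 0 0 0 0 0 85;0 0 0 0 0 0 85'
python3 - <<'E'
from h import *
need([.517,.168,.30],tR=toolR(-.115))
c,W,T=cloud("wrist");cv2.imwrite("pics/w1.png",c["color"]);np.save("w1.npy",W)
m=(W[...,0]>.38)&(W[...,0]<.65)&(W[...,1]>.0)&(W[...,1]<.32)
b=m&blue(c)&(W[...,2]>.13)
print("blue",b.sum(),np.median(W[b],0),rect(W[b][:,:2]))
for a,z in((.165,.18),(.10,.13),(.083,.1),(.04,.065)):
        k=m&(W[...,2]>a)&(W[...,2]<z); 
        if k.sum()>2: print(" lvl",a,z,k.sum(),rect(W[k][:,:2]),np.median(W[k],0).round(3))
E
```

```text
clock: 3.75
position: [0.4851, 0.1903, 0.2992]
ee_rot: [-0.527, -0.472, 0.527, -0.472]
ft_force: [-0.7, 0.8, 0.7]
grip_width: 0.998
at [0.4851 0.1903 0.2992] clock 3.75
shift tool mm [-0.8 34.1 18.6]
rotvec tool [0.0045 0.0003 0.0003]
blue 2682 [0.49204963 0.20080063 0.35900942] (array([0.4851, 0.1916]), array([0.0885, 0.1365]), 53.5)
 lvl 0.165 0.18 1863 (array([0.5166, 0.1681]), array([0.0936, 0.0263]), 83.12) [0.516 0.173 0.171]
 lvl 0.1 0.13 558 (array([0.5165, 0.1667]), array([0.2013, 0.0218]), 83.01) [0.521 0.216 0.106]
 lvl 0.083 0.1 804 (array([0.5164, 0.1669]), array([0.2009, 0.032 ]), 82.68) [0.51  0.212 0.091]
 lvl 0.04 0.065 1752 (array([0.5332, 0.1256]), array([0.2335, 0.251 ]), 0.02) [0.501 0.123 0.055]
```

View pics/w1.png

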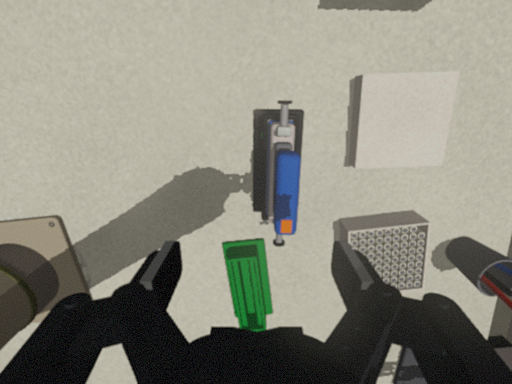

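Wrist view: the decapper sits in the black dock at (283,175), blue bar (286,190). The empty green look-alike is at (248,285). Top and wrist measurements agree: centre (0.5166, 0.1675), bar top 0.171, yaw −0.12.

```bash
python3 -m handwheel '0 17 9 0.009 0 0 85;0 17 9 0 0 0 85;30 0 0 0 0 0 85;30 0 0 0 0 0 85;30 0 0 0 0 0 85;0 0 0 0 0 0 85;0 0 0 0 0 0 85'
python3 - <<'E'
from h import *
need([.5166,.1675,.137],tR=toolR(-.12))
E
```

```text
clock: 4.5
position: [0.5163, 0.1696, 0.2101]
ee_rot: [0.528, 0.47, -0.528, 0.47]
ft_force: [-0.3, 0.6, 0.8]
grip_width: 0.996
at [0.5163 0.1696 0.2101] clock 4.5
shift tool mm [73.1  0.6  2.1]
rotvec tool [ 0.0033 -0.0003  0.0003]
```

```bash
python3 -m handwheel '20 0.5 2 0.003 0 0 85;20 0 0 0 0 0 85;20 0 0 0 0 0 85;13 0 0 0 0 0 85;0 0 0 0 0 0 85;0 0 0 0 0 0 85'
python3 - <<'E'
from h import *
need([.5166,.1675,.137],tR=toolR(-.12));o=manip.get_obs();print(o["ft_force"],o["joint_pos"].round(2))
c,W,T=cloud("wrist");cv2.imwrite("pics/w2.png",c["color"])
c,W,T=cloud("scene");cv2.imwrite("pics/s2.png",cv2.resize(c["color"][150:280,220:370],None,fx=4,fy=4))
E
```

```text
clock: 5.1
position: [0.5176, 0.1671, 0.1376]
ee_rot: [0.53, 0.469, -0.529, 0.469]
ft_force: [0.1, 0.7, -0.0]
grip_width: 0.989
at [0.5176 0.1671 0.1376] clock 5.1
shift tool mm [ 0.6 -1.  -0.2]
rotvec tool [-0.0008 -0.0009 -0.0012]
[ 0.1038484   0.66984293 -0.01263196] [-0.82  0.24  0.49  1.82 -0.12  1.11 -0.41]
```

View pics/w2.png

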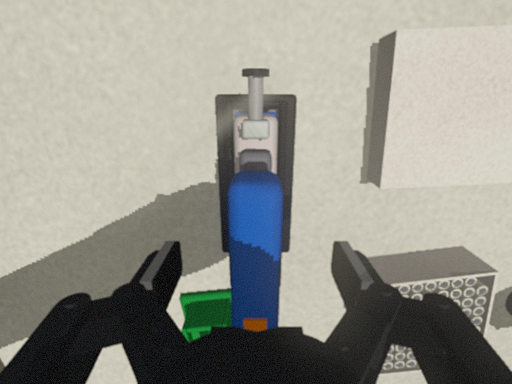

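View pics/s2.png

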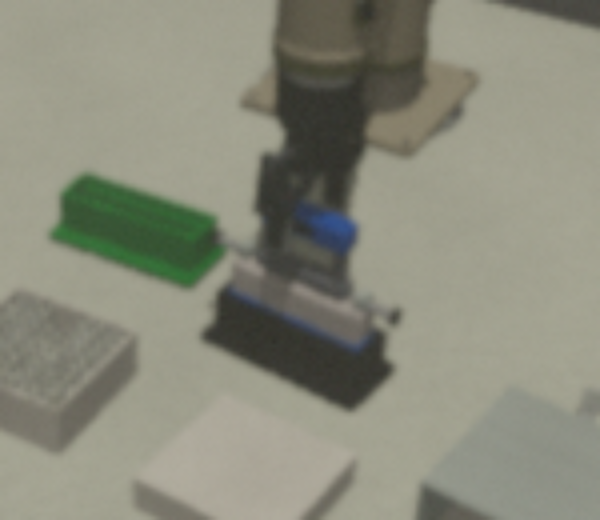

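The bar at (256,250) is centred between the fingers, so I close on it.

```bash
python3 -m handwheel '0 0 0 0 0 0 20;0 0 0 0 0 0 20;0 0 0 0 0 0 20;0 0 0 0 0 0 20;0 0 0 0 0 0 20;0 0 0 0 0 0 20;0 0 0 0 0 0 20;0 0 0 0 0 0 20' 60;python3 -m handwheel '-4 0 0 0 0 0 15;-5 0 0 0 0 0 15;-5 0 0 0 0 0 15;-5 0 0 0 0 0 15;-5 0 0 0 0 0 15;-5 0 0 0 0 0 15;-5 0 0 0 0 0 15;0 0 0 0 0 0 15' 60
```

```text
clock: 6.0
position: [0.5171, 0.1668, 0.1366]
ee_rot: [0.529, 0.469, -0.529, 0.469]
ft_force: [-1.8, -0.3, 4.2]
grip_width: 0.296
clock: 6.8
position: [0.5173, 0.1669, 0.1712]
ee_rot: [0.53, 0.469, -0.529, 0.469]
ft_force: [-0.7, -0.3, -4.4]
grip_width: 0.295
```

```bash
python3 -m handwheel '-15 0 0 0 0 0 15;-25 0 0 0 0 0 15;-30 0 0 0 0 0 15;-30 0 0 0 0 0 15;-30 0 0 0 0 0 15;-30 0 0 0 0 0 15;-14 0 0 0 0 0 15;0 0 0 0 0 0 15';python3 -m handwheel '0 0 0 0 0 0 15;0 0 0 0 0 0 15;0 0 0 0 0 0 15;0 0 0 0 0 0 15';python3 - <<'E'
from h import *
for i in range(6):
    print(manip.get_obs()["ft_force"].round(2),manip.get_obs()["torque"].round(3))
    c,W,T=cloud(["wrist","scene"][i%2])
    if i<2:cv2.imwrite(f"pics/l{i}.png",c["color"])
need([.38,-.3245,.345],tR=toolR(0))
E
```

```text
clock: 7.6
position: [0.5176, 0.1669, 0.3456]
ee_rot: [0.53, 0.469, -0.528, 0.469]
ft_force: [0.3, -0.5, -6.2]
grip_width: 0.292
clock: 8.0
position: [0.5167, 0.1667, 0.3435]
ee_rot: [-0.529, -0.469, 0.53, -0.469]
ft_force: [0.3, 0.2, -4.7]
grip_width: 0.291
[ 0.34  0.19 -4.65] [ 0.017  0.047 -0.017]
[-0.    0.66 -4.05] [ 0.017 -0.017  0.005]
[-0.18  0.16 -4.33] [ 0.04  -0.059 -0.015]
[-0.71 -1.13 -4.62] [ 0.021 -0.049 -0.009]
[ 0.11  0.19 -4.77] [ 0.046 -0.026  0.031]
[ 0.03  1.19 -3.94] [-0.014  0.008  0.012]
at [0.5169 0.1667 0.3443] clock 8.3
shift tool mm [ -0.7 -76.6 504.2]
rotvec tool [-1.21e-01 -1.00e-04 -0.00e+00]
```

View pics/l0.png

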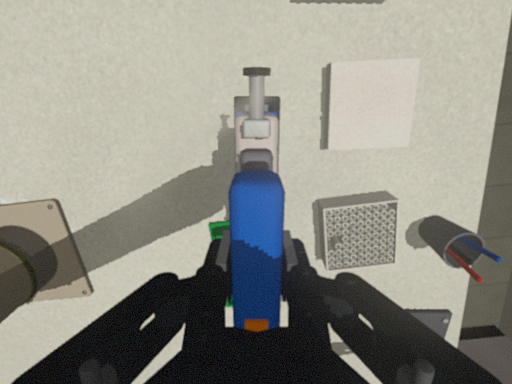

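View pics/l1.png

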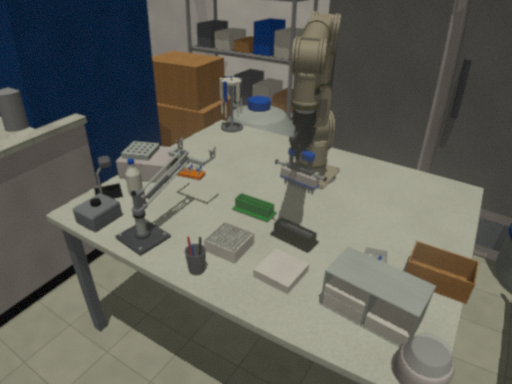

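Scene view: the decapper is lifted at (300,170) and the black dock at (294,235) is empty. The weight reads about 4.4 to 4.8 N, which predicts a sink of about 62 to 68 mm. Now I carry it to in front of the yoke.

```bash
python3 -m handwheel '0 -3 20 0 0 0 15;0 -5 35 0 0 0 15;0 -6 40 0 0 0 15;0 -6 40 0 0 0 15;0 -6 40 0 0 0 15;0 -6 40 0 0 0 15;0 -6 40 0 0 0 15;0 -6 40 0 0 0 15';python3 -m handwheel '0 -6 40 0 0 0 15;0 -6 40 0 0 0 15;0 -6 40 0 0 0 15;0 -6 35 0 0 0 15;0 -5 25 -0.04 0 0 15;0 0 15 -0.04 0 0 15;0 0 0 -0.04 0 0 15;0 0 0 0 0 0 15';python3 - <<'E'
from h import *
need([.38,-.3245,.345],tR=toolR(0))
E
```

```text
clock: 9.1
position: [0.4365, -0.1231, 0.3444]
ee_rot: [0.53, 0.469, -0.529, 0.469]
ft_force: [1.0, 0.1, -4.3]
grip_width: 0.296
clock: 9.9
position: [0.3851, -0.3117, 0.3442]
ee_rot: [0.501, 0.5, -0.5, 0.499]
ft_force: [0.3, 0.2, -4.2]
grip_width: 0.297
at [ 0.3851 -0.3117  0.3442] clock 9.9
shift tool mm [-0.8 -5.  12.8]
rotvec tool [-0.0021 -0.0006 -0.0002]
```

```bash
python3 -m handwheel '0 0 13 0 0 0 15;0 0 0 0 0 0 15;0 0 0 0 0 0 15;0 0 0 0 0 0 15';python3 - <<'E'
from h import *
need([.38,-.3245,.345],tR=toolR(0));
for i in range(3):print(manip.get_obs()["ft_force"].round(2));c,W,T=cloud(["wrist","top","scene"][i]);cv2.imwrite(f"pics/y{i}.png",c["color"]);np.save(f"y{i}.npy",W)
E
```

```text
clock: 10.3
position: [0.386, -0.3233, 0.3442]
ee_rot: [0.5, 0.5, -0.5, 0.5]
ft_force: [-0.1, -0.4, -4.1]
grip_width: 0.295
at [ 0.386  -0.3233  0.3442] clock 10.3
shift tool mm [-0.8 -6.   1.2]
rotvec tool [-0.0008 -0.0006 -0.    ]
[-0.05 -0.43 -4.14]
[-0.36  0.18 -4.77]
[-0.42  0.34 -4.03]
```

View pics/y0.png

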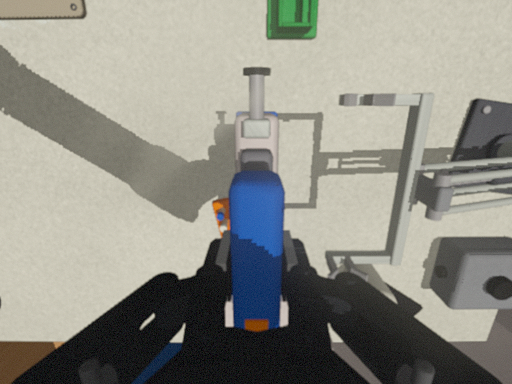

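```bash
python3 - <<'E'
from h import *
W=np.load("y0.npy")
def s(name,u0,u1,v0,v1,zl,zh):
    P=W[v0:v1,u0:u1].reshape(-1,3);P=P[(P[:,2]>zl)&(P[:,2]<zh)]
    if len(P):print(name,len(P),"min",P.min(0).round(4),"max",P.max(0).round(4),"med",np.median(P,0).round(4))
s("disc",238,276,60,78,.25,.33);s("pinA",248,266,80,110,.28,.33);s("head",234,282,110,150,.26,.34)
s("bar blue",228,286,165,235,.3,.4)
s("prongA lips",338,402,90,110,.245,.29);s("prongA low",338,432,88,110,.2,.245)
s("barY",395,432,110,250,.2,.26)
for lo in np.arange(.22,.275,.005): s(f"pA{lo:.3f}",335,402,85,115,lo,lo+.005)
for lo in np.arange(.22,.275,.01): s(f"pB{lo:.3f}",325,402,240,300,lo,lo+.01)
b=W[110:250,395:432].reshape(-1,3);b=b[(b[:,2]>.225)&(b[:,2]<.24)];print("bar yaw fit",np.polyfit(b[:,1],b[:,0],1),len(b))
for i in(1,2):
    W=np.load(f"y{i}.npy");m=(W[...,2]>.22)&(W[...,2]<.29)&(W[...,0]>.45)&(W[...,0]<.51)
    for sg in(-.238,-.411):
        k=m&(abs(W[...,1]-sg)<.02);P=W[k];print(i,sg,len(P),P.min(0).round(3),P.max(0).round(3))
E
python3 - <<'E'
import cv2
a=cv2.imread("pics/y0.png");cv2.imwrite("pics/y0c.png",cv2.resize(a[80:120,330:440],None,fx=7,fy=7,interpolation=cv2.INTER_CUBIC))
E
```

```text
disc 279 min [ 0.377  -0.2276  0.301 ] max [ 0.3942 -0.2218  0.3141] med [ 0.3858 -0.2246  0.3099]
pinA 478 min [ 0.3805 -0.2469  0.302 ] max [ 0.3906 -0.229   0.3104] med [ 0.3858 -0.2376  0.3076]
head 1692 min [ 0.3689 -0.2751  0.26  ] max [ 0.4022 -0.2474  0.3164] med [ 0.3852 -0.2602  0.2998]
bar blue 3596 min [ 0.369  -0.3137  0.3005] max [ 0.4023 -0.2745  0.3811] med [ 0.3855 -0.2841  0.3784]
prongA lips 506 min [ 0.4559 -0.2458  0.2454] max [ 0.4976 -0.2356  0.2657] med [ 0.485  -0.2403  0.26  ]
prongA low 743 min [ 0.4631 -0.2493  0.2146] max [ 0.5469 -0.2345  0.2448] med [ 0.5271 -0.241   0.2311]
barY 3291 min [ 0.5348 -0.397   0.2117] max [ 0.5735 -0.2496  0.26  ] med [ 0.5402 -0.3148  0.2332]
pA0.220 18 min [ 0.4641 -0.2448  0.22  ] max [ 0.4653 -0.2358  0.2249] med [ 0.4646 -0.2399  0.2224]
pA0.225 43 min [ 0.4636 -0.2456  0.2251] max [ 0.5194 -0.2358  0.23  ] med [ 0.4816 -0.2412  0.2295]
pA0.230 152 min [ 0.4634 -0.2456  0.23  ] max [ 0.52   -0.2358  0.235 ] med [ 0.4833 -0.2403  0.231 ]
pA0.235 32 min [ 0.4631 -0.2455  0.235 ] max [ 0.4837 -0.236   0.2399] med [ 0.4834
[... 709 characters left out ...]
9 -0.408   0.2255]
pB0.230 668 min [ 0.4651 -0.4177  0.23  ] max [ 0.5477 -0.385   0.2397] med [ 0.5238 -0.4097  0.2319]
pB0.240 108 min [ 0.4652 -0.4183  0.2403] max [ 0.4899 -0.4072  0.25  ] med [ 0.4839 -0.4084  0.2447]
pB0.250 115 min [ 0.4622 -0.4147  0.25  ] max [ 0.4938 -0.4071  0.26  ] med [ 0.4842 -0.4085  0.2553]
pB0.260 83 min [ 0.4579 -0.4146  0.26  ] max [ 0.4984 -0.4069  0.2661] med [ 0.4911 -0.4092  0.2626]
bar yaw fit [-0.0099188   0.53775196] 2299
1 -0.238 51 [ 0.46  -0.245  0.226] [ 0.51  -0.234  0.27 ]
1 -0.411 31 [ 0.483 -0.418  0.22 ] [ 0.507 -0.405  0.268]
2 -0.238 65 [ 0.46  -0.247  0.22 ] [ 0.509 -0.229  0.264]
2 -0.411 65 [ 0.461 -0.419  0.22 ] [ 0.507 -0.4    0.265]
```

View pics/y0c.png

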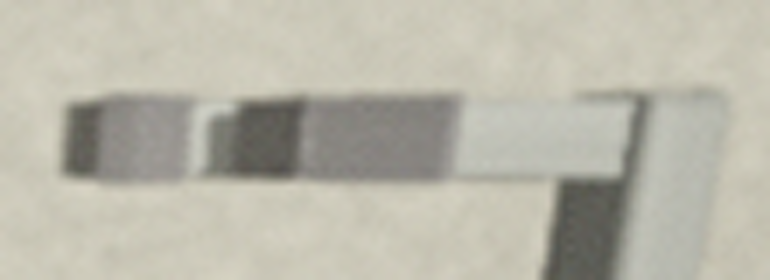

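Pin at (257,95) and slot A at (360,100) both show in the wrist view, which gives these numbers:
- Seat is at (0.4772, −0.3263, 0.2355).
- Decapper centre is at (0.3857, −0.3228), with pins at z of about 0.302 to 0.305.

Next I move forward above the slots.

```bash
python3 -m handwheel '0 10 1.5 -0.006 0 0 15;0 20 2 0 0 0 15;0 20 0 0 0 0 15;0 20 0 0 0 0 15;0 15 0 0 0 0 15;0 6.5 0 0 0 0 15;0 0 0 0 0 0 15;0 0 0 0 0 0 15';python3 - <<'E'
from h import *
c,W,T=cloud("wrist")
need([.4775,-.3268,.345],tR=toolR(0.006));
cv2.imwrite("pics/z0.png",c["color"]);np.save("z0.npy",W);cloud("top")
need([.4775,-.3268,.345],tR=toolR(0.006));
E
```

```text
clock: 11.25
position: [0.4766, -0.3274, 0.3444]
ee_rot: [0.499, 0.501, -0.499, 0.501]
ft_force: [0.2, -0.0, -5.3]
grip_width: 0.295
at [ 0.4765 -0.3274  0.3445] clock 11.3
shift tool mm [-0.4  1.  -0.6]
rotvec tool [-0.002  -0.0004 -0.0003]
at [ 0.4766 -0.3273  0.3446] clock 11.35
shift tool mm [-0.4  0.9 -0.5]
rotvec tool [-0.0019 -0.0005 -0.0007]
```

View pics/z0.png

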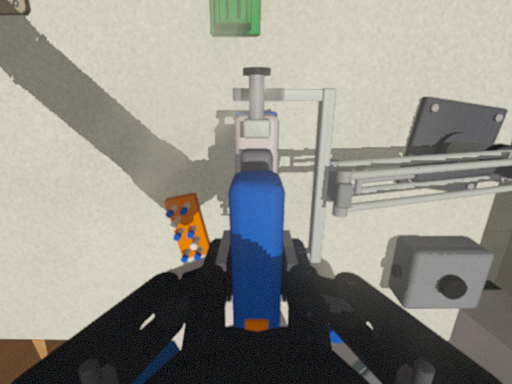

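Run:
```python
from h import *
W=np.load("z0.npy")
def s(name,u0,u1,v0,v1,zl,zh):
    P=W[v0:v1,u0:u1].reshape(-1,3);P=P[(P[:,2]>zl)&(P[:,2]<zh)]
    if len(P):print(name,len(P),"min",P.min(0).round(4),"max",P.max(0).round(4),"med",np.median(P,0).round(4))
s("disc",238,276,60,78,.25,.33);s("pinA",248,266,80,110,.29,.33)
for lo in np.arange(.22,.275,.01): s(f"pA{lo:.3f}",225,325,85,115,lo,lo+.01)
s("bar",310,340,110,240,.225,.24)
b=W[110:250,310:335].reshape(-1,3);b=b[(b[:,2]>.225)&(b[:,2]<.24)];print("bar yaw fit",np.polyfit(b[:,1],b[:,0],1),len(b))
a=cv2.imread("pics/z0.png");cv2.imwrite("pics/z0c.png",cv2.resize(a[60:120,215:335],None,fx=6,fy=6,interpolation=cv2.INTER_CUBIC))
```

```text
disc 278 min [ 0.4669 -0.2316  0.3006] max [ 0.4844 -0.2259  0.3139] med [ 0.4759 -0.2287  0.3099]
pinA 476 min [ 0.4708 -0.2509  0.3026] max [ 0.4808 -0.2331  0.3105] med [ 0.476  -0.2417  0.3077]
pA0.220 100 min [ 0.4836 -0.258   0.221 ] max [ 0.537  -0.2353  0.23  ] med [ 0.528  -0.2434  0.2295]
pA0.230 431 min [ 0.4835 -0.2575  0.23  ] max [ 0.5384 -0.2356  0.2357] med [ 0.5214 -0.2416  0.2309]
pA0.240 10 min [ 0.484  -0.2454  0.2424] max [ 0.4841 -0.2363  0.2461] med [ 0.484  -0.2408  0.2443]
pA0.250 190 min [ 0.4631 -0.2454  0.2521] max [ 0.4915 -0.2359  0.26  ] med [ 0.4845 -0.2406  0.2572]
pA0.260 300 min [ 0.4568 -0.2563  0.26  ] max [ 0.498  -0.2361  0.2676] med [ 0.4855 -0.2419  0.2636]
pA0.270 16 min [ 0.4628 -0.256   0.2705] max [ 0.4889 -0.255   0.274 ] med [ 0.4759 -0.255   0.2728]
bar 1827 min [ 0.5361 -0.3915  0.225 ] max [ 0.5573 -0.2537  0.24  ] med [ 0.5416 -0.3148  0.2335]
bar yaw fit [-0.00413909  0.54053801] 1945
```

View pics/z0c.png

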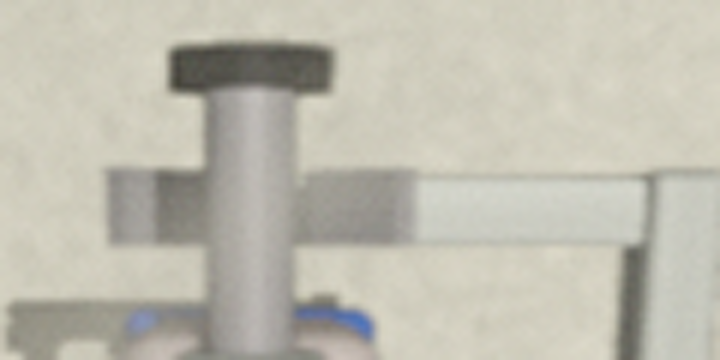

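Pin x is 0.4759 against slot 0.4773, so I shift +1.4 mm and lower to about the start of the straight walls.

```bash
python3 -m handwheel '5 1.4 -0.5 -0.002 0 0 15;10 0 0 0 0 0 15;10 0 0 0 0 0 15;10 0 0 0 0 0 15;8 0 0 0 0 0 15;5 0 0 0 0 0 15;0 0 0 0 0 0 15;0 0 0 0 0 0 15';python3 - <<'E'
from h import *
c,W,T=cloud("wrist")
need([.4779,-.3268,.297]);
cv2.imwrite("pics/z1.png",cv2.resize(c["color"][60:120,215:335],None,fx=6,fy=6,interpolation=cv2.INTER_CUBIC))
def s(name,u0,u1,v0,v1,zl,zh):
    P=W[v0:v1,u0:u1].reshape(-1,3);P=P[(P[:,2]>zl)&(P[:,2]<zh)]
    if len(P):print(name,len(P),"min",P.min(0).round(4),"max",P.max(0).round(4),"med",np.median(P,0).round(4))
s("disc",238,276,60,78,.22,.29);s("pinA",248,266,80,110,.24,.29)
for lo in np.arange(.22,.275,.01): s(f"pA{lo:.3f}",215,325,80,125,lo,lo+.01)
E
```

```text
clock: 12.15
position: [0.4789, -0.3266, 0.2965]
ee_rot: [0.498, 0.502, -0.498, 0.502]
ft_force: [0.7, 0.7, -4.7]
grip_width: 0.293
at [ 0.4789 -0.3267  0.2966] clock 12.2
shift tool mm [-0.4 -1.   0.1]
disc 278 min [ 0.4691 -0.2309  0.2526] max [ 0.4864 -0.2251  0.2662] med [ 0.4776 -0.228   0.262 ]
pinA 479 min [ 0.4728 -0.2503  0.2548] max [ 0.4828 -0.2323  0.2624] med [ 0.4775 -0.2409  0.2596]
pA0.220 133 min [ 0.4632 -0.2557  0.2206] max [ 0.5285 -0.2356  0.23  ] med [ 0.5147 -0.2414  0.2296]
pA0.230 463 min [ 0.4651 -0.2551  0.23  ] max [ 0.5287 -0.2357  0.24  ] med [ 0.5133 -0.2407  0.2309]
pA0.240 129 min [ 0.4619 -0.261   0.24  ] max [ 0.4939 -0.2366  0.25  ] med [ 0.472  -0.2553  0.2483]
pA0.250 812 min [ 0.4628 -0.2605  0.25  ] max [ 0.4923 -0.2323  0.26  ] med [ 0.4781 -0.2426  0.2576]
pA0.260 825 min [ 0.4564 -0.2593  0.26  ] max [ 0.4981 -0.2326  0.2679] med [ 0.4776 -0.2433  0.2625]
```

View pics/z1.png

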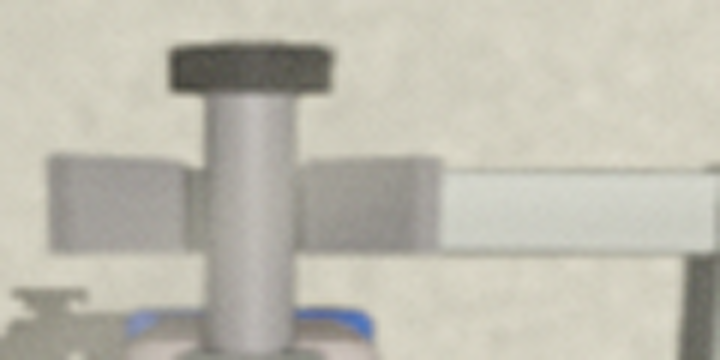

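The pin is centred in the slot mouth, at crop (250,200). I lower it further towards the seat.

```bash
python3 -m handwheel '4 0 0 0 0 0 15;4 0 0 0 0 0 15;4 0 0 0 0 0 15;3 0 0 0 0 0 15;0 0 0 0 0 0 15;0 0 0 0 0 0 15';cat > f.py <<'E'
from h import *
F=[]
for i in range(6):
    F.append(manip.get_obs()["ft_force"]);c,W,T=cloud("wrist")
print("F",np.mean(F,0).round(2),np.std(F,0).round(2)/2.4)
o=manip.get_obs();print(o["position"].round(4),o["clock"])
def s(name,u0,u1,v0,v1,zl,zh):
    P=W[v0:v1,u0:u1].reshape(-1,3);P=P[(P[:,2]>zl)&(P[:,2]<zh)]
    if len(P):print(name,len(P),"min",P.min(0).round(4),"max",P.max(0).round(4),"med",np.median(P,0).round(4))
z=o["position"][2]
s("disc",238,276,60,78,z-.06,z);s("pinA",248,266,80,110,z-.05,z-.01)
import sys
zs=float(sys.argv[1])  # expected seat z
for a,b in((0,.01),(.01,.017),(.018,.026),(.027,.035)): s(f"pA+{a}",205,345,75,130,zs+a,zs+b)
cv2.imwrite(f"pics/{sys.argv[2]}.png",cv2.resize(c["color"][50:130,205:345],None,fx=5,fy=5,interpolation=cv2.INTER_CUBIC))
E
python3 f.py .2355 z2
```

```text
clock: 12.8
position: [0.4788, -0.3265, 0.2813]
ee_rot: [0.498, 0.502, -0.498, 0.502]
ft_force: [0.7, -0.3, -4.2]
grip_width: 0.295
F [ 0.07 -0.16 -4.47] [0.24583333 0.09166667 0.18333333]
[ 0.4788 -0.3266  0.2814] 13.1
disc 277 min [ 0.4691 -0.2309  0.2376] max [ 0.4862 -0.225   0.2512] med [ 0.4779 -0.2278  0.247 ]
pinA 481 min [ 0.4719 -0.2503  0.2314] max [ 0.4836 -0.2322  0.2474] med [ 0.4775 -0.2412  0.2446]
pA+0 683 min [ 0.4636 -0.2639  0.2355] max [ 0.4923 -0.229   0.2455] med [ 0.4775 -0.2445  0.2438]
pA+0.01 465 min [ 0.4692 -0.2624  0.2455] max [ 0.4867 -0.2296  0.2525] med [ 0.478  -0.2571  0.2506]
pA+0.018 469 min [ 0.4612 -0.2457  0.2535] max [ 0.4981 -0.2359  0.2615] med [ 0.484  -0.241   0.2576]
pA+0.027 325 min [ 0.4566 -0.2457  0.2625] max [ 0.4978 -0.236   0.2661] med [ 0.4625 -0.241   0.2638]
```

View pics/z2.png

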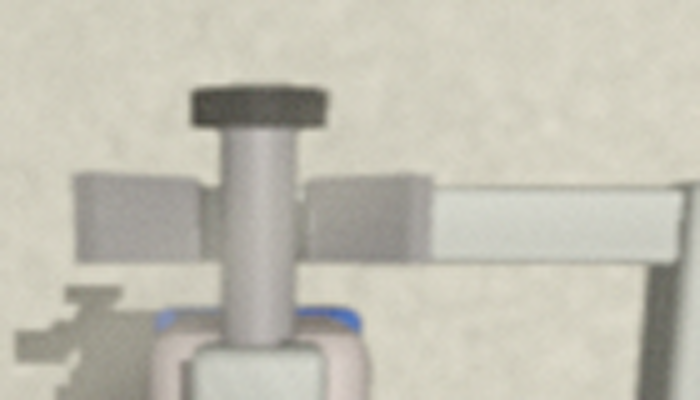

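```bash
python3 -m handwheel '2 -0.3 0 0 0 0 15;2 0 0 0 0 0 15;1.5 0 0 0 0 0 15;0 0 0 0 0 0 15;0 0 0 0 0 0 15;0 0 0 0 0 0 15';python3 f.py .2355 z3
```

```text
clock: 13.7
position: [0.4785, -0.3266, 0.2759]
ee_rot: [0.498, 0.502, -0.498, 0.502]
ft_force: [-2.1, 0.3, -3.2]
grip_width: 0.299
F [-1.51  0.17 -2.3 ] [0.25       0.11666667 0.20416667]
[ 0.4784 -0.3266  0.2759] 14.0
disc 278 min [ 0.4687 -0.2309  0.2322] max [ 0.486  -0.2251  0.2451] med [ 0.4772 -0.2279  0.2415]
pinA 504 min [ 0.4716 -0.2502  0.2288] max [ 0.4832 -0.2322  0.2421] med [ 0.4771 -0.2409  0.239 ]
pA+0 814 min [ 0.4688 -0.2623  0.2355] max [ 0.4863 -0.2293  0.2455] med [ 0.4771 -0.2445  0.2395]
pA+0.01 193 min [ 0.4687 -0.2623  0.2455] max [ 0.4856 -0.2361  0.2524] med [ 0.4784 -0.259   0.2462]
pA+0.018 507 min [ 0.4561 -0.2457  0.2535] max [ 0.4978 -0.2359  0.2615] med [ 0.4694 -0.241   0.2578]
pA+0.027 279 min [ 0.4563 -0.2459  0.2625] max [ 0.4974 -0.2359  0.2659] med [ 0.4925 -0.2409  0.2635]
```

Contact: the fork has taken about 2 N. Now I follow the arc down.

```bash
python3 -m handwheel '2.5 -0.9 0 0 0 0 15;2.5 -0.7 0 0 0 0 15;2.5 -0.65 0 0 0 0 15;2.5 -0.63 0 0 0 0 15;0 0 0 0 0 0 15;0 0 0 0 0 0 15;0 0 0 0 0 0 15';python3 f.py .2265 z4
```

```text
clock: 14.7
position: [0.4757, -0.3265, 0.2659]
ee_rot: [0.498, 0.502, -0.498, 0.502]
ft_force: [1.3, 0.1, -2.7]
grip_width: 0.292
F [ 0.72  0.21 -2.26] [0.17916667 0.18333333 0.19166667]
[ 0.4757 -0.3265  0.2658] 15.0
disc 279 min [ 0.4659 -0.2308  0.2218] max [ 0.4833 -0.225   0.2356] med [ 0.4748 -0.2279  0.2313]
pinA 508 min [ 0.4688 -0.2501  0.2183] max [ 0.4804 -0.2322  0.2313] med [ 0.4744 -0.2408  0.229 ]
pA+0 919 min [ 0.466  -0.2624  0.2265] max [ 0.4835 -0.2293  0.2365] med [ 0.4744 -0.2469  0.2299]
pA+0.01 97 min [ 0.466  -0.262   0.2365] max [ 0.4827 -0.2361  0.2435] med [ 0.4776 -0.2439  0.2423]
pA+0.018 566 min [ 0.4534 -0.2456  0.2445] max [ 0.4952 -0.2358  0.2525] med [ 0.4664 -0.2406  0.249 ]
pA+0.027 154 min [ 0.4548 -0.2456  0.2535] max [ 0.4944 -0.2359  0.2567] med [ 0.4905 -0.2406  0.2541]
```

View pics/z4.png

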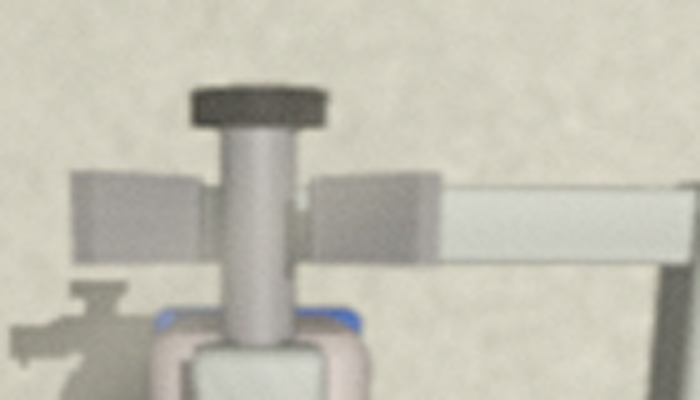

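Pins are home (lip top 0.2567 gives seat 0.2267, pin x equals slot x to 0.1 mm), and the yoke follows. I keep sinking.

```bash
python3 -m handwheel '2.5 -0.6 0 0 0 0 15;2.5 -0.57 0 0 0 0 15;2.5 -0.55 0 0 0 0 15;2.5 -0.53 0 0 0 0 15;2.5 -0.49 0 0 0 0 15;2.5 -0.47 0 0 0 0 15;2.5 -0.44 0 0 0 0 15;2.5 -0.43 0 0 0 0 15';python3 -m handwheel '0 0 0 0 0 0 15;0 0 0 0 0 0 15;0 0 0 0 0 0 15';python3 f.py .2065 z5
```

```text
clock: 15.8
position: [0.4716, -0.3266, 0.2456]
ee_rot: [0.498, 0.502, -0.498, 0.502]
ft_force: [1.4, 0.8, -1.6]
grip_width: 0.303
clock: 16.1
position: [0.4715, -0.3266, 0.2459]
ee_rot: [0.498, 0.502, -0.498, 0.502]
ft_force: [0.8, 0.5, -1.9]
grip_width: 0.295
F [ 0.51  0.31 -1.61] [0.225      0.14166667 0.14166667]
[ 0.4715 -0.3266  0.2458] 16.4
disc 278 min [ 0.4617 -0.2309  0.2015] max [ 0.4788 -0.2251  0.2155] med [ 0.4703 -0.2278  0.2115]
pinA 506 min [ 0.4646 -0.2503  0.1988] max [ 0.4762 -0.2323  0.2117] med [ 0.4701 -0.2409  0.2089]
pA+0 905 min [ 0.4618 -0.2625  0.2065] max [ 0.4793 -0.2294  0.2165] med [ 0.4706 -0.2476  0.2098]
pA+0.01 109 min [ 0.4612 -0.2622  0.2165] max [ 0.4794 -0.236   0.2235] med [ 0.4683 -0.2428  0.2216]
pA+0.018 563 min [ 0.4493 -0.2457  0.2246] max [ 0.4912 -0.2358  0.2325] med [ 0.4619 -0.2407  0.2289]
pA+0.027 144 min [ 0.4508 -0.2457  0.2335] max [ 0.4904 -0.236   0.2363] med [ 0.4536 -0.2407  0.2342]
```

```bash
python3 -m handwheel '2.5 -0.39 0 0 0 0 15;2.5 -0.37 0 0 0 0 15;2.5 -0.34 0 0 0 0 15;2.5 -0.32 0 0 0 0 15;2.5 -0.29 0 0 0 0 15;2.5 -0.28 0 0 0 0 15;2.5 -0.24 0 0 0 0 15;2.5 -0.23 0 0 0 0 15';python3 -m handwheel '0 0 0 0 0 0 15;0 0 0 0 0 0 15;0 0 0 0 0 0 15';python3 f.py .1865 z6; python3 f.py .1865 z6
```

```text
clock: 17.2
position: [0.4691, -0.3266, 0.2256]
ee_rot: [0.498, 0.502, -0.498, 0.502]
ft_force: [0.8, -0.0, -0.8]
grip_width: 0.301
clock: 17.5
position: [0.4691, -0.3266, 0.2259]
ee_rot: [0.498, 0.502, -0.498, 0.502]
ft_force: [0.6, 1.1, -0.4]
grip_width: 0.296
F [ 0.4   0.46 -0.7 ] [0.14583333 0.29583333 0.175     ]
[ 0.4691 -0.3266  0.2258] 17.8
disc 274 min [ 0.4593 -0.2308  0.1823] max [ 0.4765 -0.225   0.1959] med [ 0.4679 -0.2279  0.1914]
pinA 505 min [ 0.4623 -0.2502  0.1785] max [ 0.4739 -0.2323  0.1916] med [ 0.4677 -0.2409  0.189 ]
pA+0 882 min [ 0.4594 -0.2624  0.1865] max [ 0.4769 -0.2294  0.1965] med [ 0.4683 -0.247   0.1898]
pA+0.01 120 min [ 0.4594 -0.2621  0.1965] max [ 0.4761 -0.236   0.2034] med [ 0.4665 -0.2445  0.1989]
pA+0.018 568 min [ 0.4469 -0.2457  0.2045] max [ 0.4886 -0.2358  0.2125] med [ 0.4601 -0.2408  0.2091]
pA+0.027 150 min [ 0.4483 -0.2456  0.2135] max [ 0.4875 -0.2359  0.2155] med [ 0.4512 -0.2406  0.2141]
F [ 0.71  0.14 -0.46] [0.14583333 0.1875     0.12083333]
[ 0.4691 -0.3266  0.2258] 18.1
disc 273 min [ 0.4593 -0.2308  0.1815] max [ 0.4764 -0.2251  0.1952] med [ 0.4676 -0.2279  0.1914]
pinA 507 min [ 0.4622 -0.2502  0.1786] max [ 0.4738 -0.2323  0.1915] med [ 0.4677 -0.2409  0.189 ]
pA+0 894 min [ 0.4594 -0.2623  0.1865] max [ 0.4769 -0.2295  0.1965] med [ 0.4682 -0.2476  0.1897]
pA+0.01 120 min [ 0.4594 -0.2621  0.1965] max [ 0.4766 -0.236   0.2035] med [ 0.4669 -0.244   0.2002]
pA+0.018 573 min [ 0.447  -0.2457  0.2045] max [ 0.4887 -0.2358  0.2125] med [ 0.4758 -0.2408  0.209 ]
pA+0.027 142 min [ 0.4483 -0.2456  0.2135] max [ 0.4877 -0.236   0.216 ] med [ 0.4516 -0.2409  0.2141]
```

```bash
python3 -m handwheel '2.5 -0.2 0 0 0 0 15;2.5 -0.17 0 0 0 0 15;2.5 -0.15 0 0 0 0 15;2.5 -0.13 0 0 0 0 15;2 -0.1 0 0 0 0 15;0 0 0 0 0 0 15;0 0 0 0 0 0 15;0 0 0 0 0 0 15';python3 f.py .1745 z7
python3 - <<'E'
from h import *
F=[]
for i in range(30):
    cams.camera("wrist");F.append(manip.get_obs()["ft_force"])
F=np.array(F);print(F.mean(0).round(2),F.std(0).round(2),F[:10,2].round(1),manip.get_obs()["clock"])
E
```

```text
clock: 18.9
position: [0.4684, -0.3266, 0.2139]
ee_rot: [0.498, 0.502, -0.498, 0.502]
ft_force: [0.2, 1.0, -0.4]
grip_width: 0.297
F [ 0.77 -0.15 -0.53] [0.29166667 0.3        0.10833333]
[ 0.4683 -0.3266  0.2138] 19.2
disc 277 min [ 0.4586 -0.2309  0.1696] max [ 0.4757 -0.2251  0.1832] med [ 0.4674 -0.2278  0.1793]
pinA 507 min [ 0.4615 -0.2502  0.1672] max [ 0.4731 -0.2323  0.1796] med [ 0.467  -0.2409  0.1769]
pA+0 910 min [ 0.4586 -0.2625  0.1745] max [ 0.4761 -0.2294  0.1845] med [ 0.4675 -0.2476  0.1778]
pA+0.01 102 min [ 0.4587 -0.2621  0.1845] max [ 0.4763 -0.236   0.1915] med [ 0.4655 -0.2434  0.1894]
pA+0.018 553 min [ 0.4462 -0.2457  0.1925] max [ 0.4879 -0.2358  0.2005] med [ 0.4594 -0.2407  0.1969]
pA+0.027 158 min [ 0.447  -0.2457  0.2015] max [ 0.487  -0.2359  0.2041] med [ 0.4504 -0.2406  0.2021]
[ 0.94  0.23 -0.19] [0.43 0.56 0.38] [-0.2 -0.1 -0.4 -0.3 -0.9 -0.6 -0.4 -0.   0.1 -0.2] 20.7
```

View pics/z7.png

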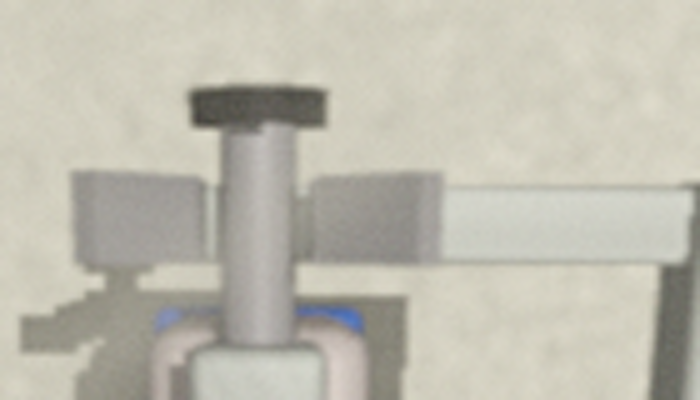

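```bash
python3 -m handwheel '2 0.1 0 0 0 0 15;2 0.1 0 0 0 0 15;2 0.1 0 0 0 0 15;0 0 0 0 0 0 15;0 0 0 0 0 0 15;0 0 0 0 0 0 15;0 0 0 0 0 0 15;0 0 0 0 0 0 15'
python3 - <<'E'
from h import *
F=[]
for i in range(50):
    c=cams.camera(["scene","wrist"][i%2]);F.append(manip.get_obs()["ft_force"])
    if i==0:cv2.imwrite("pics/s8.png",cv2.resize(c["color"][100:250,120:340],None,fx=3.6,fy=3.6,interpolation=cv2.INTER_CUBIC))
F=np.array(F);print(F.mean(0).round(2),F.std(0).round(2),manip.get_obs()["torque"],manip.get_obs()["position"],manip.get_obs()["clock"])
E
```

```text
clock: 21.5
position: [0.4684, -0.3266, 0.2078]
ee_rot: [0.498, 0.502, -0.498, 0.502]
ft_force: [-2.0, -0.1, 0.6]
grip_width: 0.294
[-2.76  0.12  0.05] [0.57 0.51 0.53] [-0.06789485  0.80679715 -0.01791657] [ 0.46866209 -0.32656271  0.20779348] 24.0
```

View pics/s8.png

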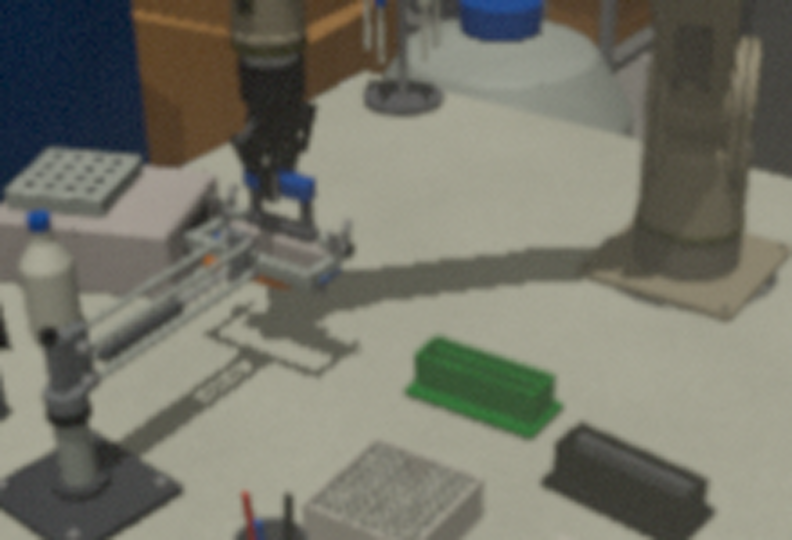

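```bash
python3 -m handwheel '0 -0.3 0 0 0 0 15;0 0 0 0 0 0 15;0 0 0 0 0 0 15;0 0 0 0 0 0 15;0 0 0 0 0 0 15'
python3 - <<'E'
from h import *
F=[]
for i in range(50):
    c=cams.camera(["top","wrist"][i%2]);F.append(manip.get_obs()["ft_force"])
F=np.array(F);print(F.mean(0).round(2),F.std(0).round(2),F[:25,2].mean(),F[25:,2].mean(),manip.get_obs()["torque"],manip.get_obs()["position"],manip.get_obs()["clock"])
E
```

```text
clock: 24.5
position: [0.4685, -0.3266, 0.2079]
ee_rot: [0.498, 0.502, -0.498, 0.502]
ft_force: [-1.1, -0.7, 0.3]
grip_width: 0.299
[1.02 0.02 0.07] [0.98 0.46 0.45] 0.194565195260655 -0.05786362934208016 [-0.00666801 -0.55883928  0.0575971 ] [ 0.46840144 -0.32655722  0.20781048] 27.0
```

Fz is about 0, so the fork carries the whole weight. I release gently in small opening steps.

```bash
python3 -m handwheel '0 0.1 0 0 0 0 15;0 0 0 0 0 0 15' 20; python3 -m handwheel '0 0 0 0 0 0 26;0 0 0 0 0 0 27;0 0 0 0 0 0 28;0 0 0 0 0 0 30;0 0 0 0 0 0 33;0 0 0 0 0 0 37;0 0 0 0 0 0 42;0 0 0 0 0 0 45' 20;python3 f.py .1685 z9
```

```text
clock: 27.2
position: [0.4684, -0.3266, 0.2078]
ee_rot: [0.498, 0.502, -0.498, 0.502]
ft_force: [2.0, 0.4, 0.2]
grip_width: 0.296
clock: 28.0
position: [0.4684, -0.3266, 0.2078]
ee_rot: [0.498, 0.502, -0.498, 0.502]
ft_force: [0.6, -1.0, -0.9]
grip_width: 0.527
F [-0.31 -0.09  0.05] [0.2375     0.25416667 0.26666667]
[ 0.4684 -0.3266  0.2078] 28.3
disc 278 min [ 0.4587 -0.2309  0.1641] max [ 0.4758 -0.2249  0.1774] med [ 0.4672 -0.2278  0.1733]
pinA 505 min [ 0.4616 -0.2502  0.161 ] max [ 0.4732 -0.2324  0.1737] med [ 0.4671 -0.2409  0.171 ]
pA+0 899 min [ 0.4588 -0.2623  0.1686] max [ 0.4763 -0.2295  0.1785] med [ 0.4672 -0.247   0.1717]
pA+0.01 104 min [ 0.4576 -0.2621  0.1785] max [ 0.4754 -0.236   0.1855] med [ 0.4704 -0.2456  0.1795]
pA+0.018 550 min [ 0.4461 -0.2457  0.1865] max [ 0.4879 -0.2358  0.1945] med [ 0.4588 -0.2408  0.191 ]
pA+0.027 170 min [ 0.4466 -0.2459  0.1955] max [ 0.4869 -0.236   0.1981] med [ 0.4836 -0.2409  0.1961]
```

View pics/z9.png

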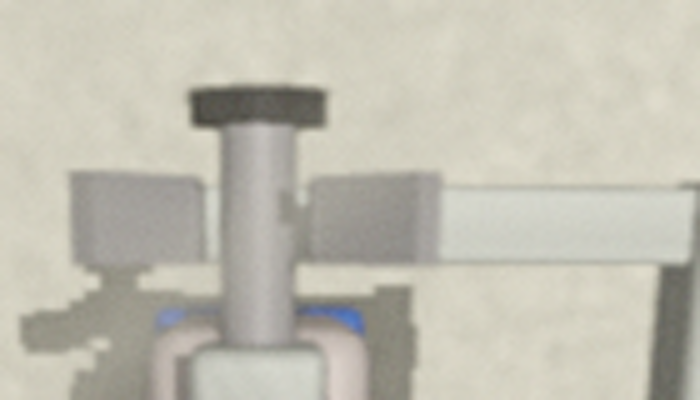

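The decapper did not move on release (pin at 0.171 before and after). I widen the fingers and withdraw straight up.

```bash
python3 -m handwheel '0 0 0 0 0 0 55;0 0 0 0 0 0 65;-5 0 0 0 0 0 65;-8 0 0 0 0 0 65;-12 0 0 0 0 0 65;-20 0 0 0 0 0 65;-25 0 0 0 0 0 65;-30 0 0 0 0 0 65' ; python3 -m handwheel '-30 0 0 0 0 0 65;-30 0 0 0 0 0 65;-10 0 0 0 0 0 65;0 0 0 0 0 0 65;0 0 0 0 0 0 65;0 0 0 0 0 0 65;0 0 0 0 0 0 65;0 0 0 0 0 0 65'
python3 - <<'E'
from h import *
for t in range(2):
    for n in("wrist","scene","top"):
        c,W,T=cloud(n)
        cv2.imwrite(f"pics/e_{n}{t}.png",c["color"] if n=="wrist" else cv2.resize(c["color"][90:310,120:420],None,fx=2.6,fy=2.6,interpolation=cv2.INTER_CUBIC))
        m=(W[...,0]>.4)&(W[...,0]<.55)&(W[...,1]<-.2)&(W[...,1]>-.45)
        b=m&blue(c)&(W[...,2]>.15)&(W[...,2]<.28)
        if b.sum():print(n,"bar",b.sum(),np.percentile(W[b],[2,50,98],axis=0).round(4).tolist())
        for s,nm in((-.2407,"A"),(-.412,"B")):
            k=m&(abs(W[...,1]-s)<.006)&(W[...,2]>.1)&(W[...,2]<.23);P=W[k]
            if len(P):
                print("  ",nm,len(P),"x",P[:,0].min().round(4),P[:,0].max().round(4),"ztop",P[:,2].max().round(4));q=P[abs(P[:,0]-.467)<.003]
                if len(q):print("     pin ztop",q[:,2].max().round(4),"med",np.median(q[:,2]).round(4))
    print(manip.get_obs()["clock"])
E
```

```text
clock: 29.1
position: [0.4681, -0.3265, 0.3093]
ee_rot: [0.498, 0.502, -0.498, 0.502]
ft_force: [0.3, -0.6, -0.2]
grip_width: 0.76
clock: 29.9
position: [0.4683, -0.3264, 0.3772]
ee_rot: [0.498, 0.502, -0.498, 0.501]
ft_force: [0.8, 0.3, 0.3]
grip_width: 0.761
wrist bar 1275 [[0.4565, -0.3587, 0.2396], [0.4673, -0.3095, 0.2426], [0.4791, -0.2795, 0.2442]]
   A 655 x 0.4468 0.5382 ztop 0.1975
     pin ztop 0.1735 med 0.1716
   B 629 x 0.4474 0.5389 ztop 0.1981
     pin ztop 0.1735 med 0.1716
scene bar 60 [[0.4665, -0.3516, 0.2286], [0.4775, -0.3054, 0.2402], [0.4843, -0.2755, 0.2452]]
   A 47 x 0.4488 0.5418 ztop 0.1984
   B 50 x 0.4499 0.5451 ztop 0.1958
     pin ztop 0.1605 med 0.1548
top bar 71 [[0.457, -0.3155, 0.1788], [0.468, -0.2941, 0.2415], [0.4789, -0.2779, 0.2501]]
   A 77 x 0.4495 0.5377 ztop 0.1987
     pin ztop 0.176 med 0.1737
30.05
wrist bar 1277 [[0.4566, -0.3546, 0.2386], [0.4673, -0.3091, 0.2426], [0.4793, -0.2796, 0.2442]]
   A 674 x 0.4469 0.5387 ztop 0.1974
     pin ztop 0.1734 med 0.1716
   B 637 x 0.4476 0.5382 ztop 0.198
     pin ztop 0.1728 med 0.1716
scene bar 63 [[0.4647, -0.3473, 0.2262], [0.4775, -0.3009, 0.2399], [0.484, -0.2762, 0.2455]]
   A 52 x 0.4457 0.5443 ztop 0.1943
     pin ztop 0.1757 med 0.1757
   B 59 x 0.4486 0.5408 ztop 0.1977
     pin ztop 0.1746 med 0.1746
top bar 72 [[0.4572, -0.316, 0.1775], [0.4681, -0.294, 0.2405], [0.479, -0.2773, 0.2497]]
   A 74 x 0.449 0.5371 ztop 0.2004
     pin ztop 0.1748 med 0.1701
30.2
```

View pics/e_wrist1.png

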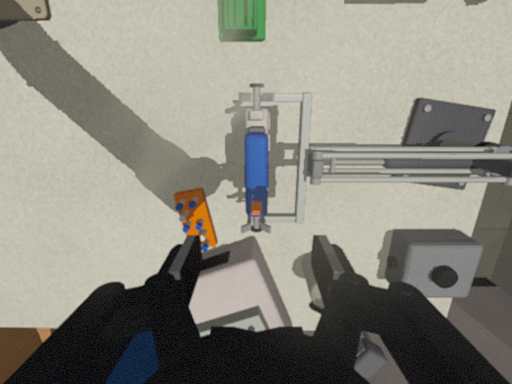

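View pics/e_scene1.png

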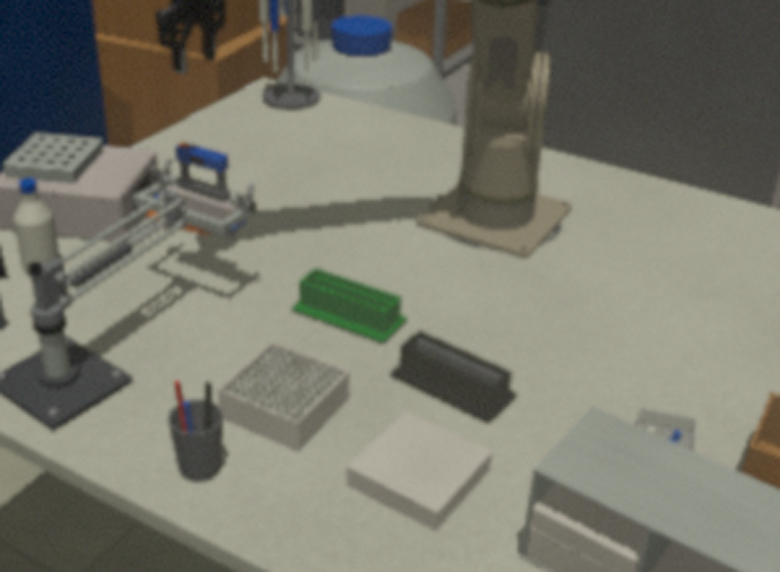

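The wrist view shows the decapper hanging level, with both pins home at (256,97) and (256,220). Both pin tops are at 0.173 and both lips at 0.198. The scene view shows everything else unmoved. I hand in.

```bash
python3 -c "
from workcell import hand_in
print(hand_in())"
```

```text
the job is handed in; nothing more can be done
None
```

The decapper now hangs by both side pins in the yoke, settled and level. I handed the job in at about 30 s of the 67 s allowed; it reports no verdict.

- **Moves:** I gripped the blue bar, lifted the decapper straight out of the black dock and brought it in from the front of the yoke. I lowered both pins into the slots, then followed the arm down its arc for about 68 mm.
- **Release:** I let go once the vertical wrist force averaged about 0.06 N. The weight held in the air had read about 4.5 N, and that predicted roughly this depth.
- **Last checks:**
  - The pin height did not change on release; it read 0.171 to 0.172 m before and after.
  - Both pins are at the same height to about 1 mm and fully home, with the slot lips at 0.197 to 0.198 m on both sides.
  - The final pictures show the other things on the bench where they were, and the gripper about 17 cm above its release height, clear of everything.
- **Small misses:** During the last adjustment the sideways force in x briefly reached about −2.8 N. I backed off 0.3 mm and it dropped to about 1–2 N before release. The force readings scatter by about 0.5 N, so the zero-load point is only good to a few tenths of a newton. From the coarser scene camera, one pin-height reading was off; the close wrist camera disagreed with it, and so did the next scene picture.

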